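# Bed a salvaged globe lamp in the tilted blue tub

## Robot

A 6-joint arm with a two-finger parallel gripper is mounted at the origin on the work surface. World frame = base frame: x ahead of the robot, y to its left, z up, the work surface at z = 0. Lengths are in mm, angles in rad, forces in N, time in s.
With the tool pointing down it reaches from about 250 to 800 mm from the base axis. Payload 3.9 kg.
Tool frame: the origin (TCP) lies on the mounting face of the last link; the fingertips stand 173 mm ahead of it and the grasp point (between the pads) lies 155 mm ahead of it; z points along the fingers, y is the line along which they close (so a half turn about z gives the same grasp; the last joint's range is limited). The gripper opens to 85 mm and grips with 20 to 120 N. Pads are 22 mm wide; open, the fingers measure 114 mm over their backs; the gripper's body (76 mm by 85 mm) begins 54 mm behind the grasp point. The pads swing forward as they close: fully open they stand 13 mm farther back than shut.
Start: joints at [1.198, 0.26, -0.138, 1.173, 0, 1.571], TCP at [191.213, 488.931, 404.704] pointing down, gripper open.
Joint ranges: [-2.78, 2.78], [-0.83, 1.72], [-1.28, 1.37], [-1.9, 2.12], [-1.57, 1.48], [-3.14, 3.14]. Speed limits (rad/s): [2.57, 2.57, 3.14, 3.14, 3.14, 3.14].

## Interface

Orientations are given as a 3x3 rotation matrix whose columns are the frame's x, y, z axes.
In Python, from plant import env gives the robot as it stands.
- The arm moves only by the tool step_arm, never from a script. Its argument "commands" is a list of rows, each a list of 7 numbers: the turn, a rotation vector about the world's x, y, z in degrees, then the shift along the world's x, y, z in cm, then the opening, from 0 (shut) to 1 (fully open). A call has exactly 10 rows; each row is the pose to reach, as a shift and turn from the pose commanded when the call began; what a row does not reach only later rows make up. A row lasts 1/12 s, in which the tool goes at most 41.7 mm and 7.16 degrees, less where a joint would pass 70% of its speed; a pose out of reach is approached as far as the arm can. A call with a gripper value outside its range is refused whole. The fingers move at their own pace and stop on an object; "force" is the grip in N (left out, the last holds). Time passes only in rows, so rows that repeat a pose let the fingers close, or fill a call up. It gives the time, the measured TCP pose, the force, the opening and the grip force at its end, in the units of the state.
- env.get_state(): the state, without advancing time (a new reading comes with each control period).
- env.snapshot(name): name is "scene" or "side" or "wrist"; returns the picture (400x640x3 uint8, red, green, blue); there is no depth.
- env.camera_info(name): a dict with "fov_y" (degrees; the focal length in pixels is half the picture's height over the tangent of half this angle, whatever the lens; pixels are square), "cx", "cy" (the principal point, pixels), "origin" and "orientation" of the camera in the world. Camera axes: x right, y up, looking along -z (the intrinsics and any distortion apply to the point x, -y, -z); pixel columns grow to the right and rows downward; lengths in mm; the calibration is good to about 2 mm. A picture is of the moment at which its call begins: read the wrist's pose just before it. camera_info takes no time and is no camera call; for the wrist camera it gives the pose at the moment of the call.
- env.finish_job(): hands the job in; it is judged then, once.
Trained networks look in the newest picture that a camera, given by its name, has taken for a name from the list of things; names that differ only in an ending like _2 or _b are one class to them, and where a whole thing is asked for, a point or a joint stands for the part that bears it (a point fixed in the world has none). Each returns a list of dicts, best first, with "conf" (0 to 1); they miss things now and then, are a little off and sometimes report something else, mostly with a low value. They report only what shows in the picture. A call takes as long as a camera call. They do not tell look-alikes from the thing itself.
- env.find_in(camera, thing): "point" ([x, y, z] in mm, in the coordinates of the camera as it stood for that picture, good to about 4 mm: the middle of the surface that is visible of it).
- env.pinpoint(camera, thing): "point" ([x, y, z] in mm, in the coordinates of the camera as it stood for that picture, good to about 4 mm: a listed point, or the origin of a listed thing).
The state is a dict: "clock": time; "joint_pos": joint angles; "joint_vel": joint speeds; "tau": joint torques, N m; "eef_pos": TCP position; "ee_rot": TCP orientation; "force": force on the tool from outside, world axes, zero at the start; "wrist_torque": the same for the moment, N m; "width": finger opening in mm; "gripper_force": force on a finger pad.
Only numpy, scipy, OpenCV 4.12 (cv2) and the standard library are available. Lean on these libraries where they do the work, as an engineer would, in place of code of your own. Each camera call takes 0.05 s, during which the arm holds its last target. There are 200 camera calls.

## Task

Take the white globe lamp out of its cork ring and lower it into the tilted blue tub, right down into the lower corner, so that it beds gently on the cork floor against the low wall before you let go. It is thin glass: do not knock it, drop it or let it roll away inside the tub. Do not bang the arm against the two tub racks, and leave everything else on the bench where it is.

Things in the scene. Friction and masses are not known exactly. Their poses are not given: they have to be found in the camera images.
- lamp: Globe lamp, about 80 g: a cream-white glass ball 64 mm in diameter with a short brass screw cap 26 mm in diameter on top, 78 mm high in all. Origin at the underside of the ball; z points up through the cap. It stands cap up in the cork ring.
- lamp_center (a point): Centre of the lamp's glass ball (radius 32 mm), 32 mm above the lamp's origin; the cap's top is 46 mm above it.
- cork_ring: Fixed cork ring, outer diameter 72 mm, bore 44 mm, 30 mm high, that the lamp stands in. Origin at its underside centre.
- rack_blue: Fixed wooden rack that holds the blue tub; origin on the bench under the tub's middle, x away from the robot, z up. Its red-tinted clear plastic shelf (210 x 242 x 18 mm, underside 343 mm above the bench, x from -130 to +80 mm) hangs over the rear of the tub's mouth: an upright tool will not fit. Its uprights stand outside the tub.
- tub_blue: Translucent blue open tub fixed in that rack, leaning 40 degrees with its mouth towards the robot. Outside 180 (x) x 190 (y) x 190 mm (z), walls and bottom 5 mm; the rolled rim sticks out 9 mm. Origin at the middle of its underside; z runs out along the tub's axis through the mouth; -x is the low wall (inner face at x = -85 mm); inner side faces at y = +-90 mm.
- tub_blue_mouth (a point): Centre of the blue tub's mouth, 190 mm along z from the tub's origin. Inside the tub is a flat cork false floor, square to z, that nearly fills it and rides on soft springs (about 0.6 N per mm, 7 mm of travel). Its top lies anywhere from 23 to 91 mm above the tub's origin along z: this height is not reported and must be felt or seen.
- rack_white: The like rack beside it, with smoke-grey clear shelf and milky white tub full of nuts: not to be used or hit. Same sizes and origin as rack_blue.
- jar: Amber jar, 72 mm diameter, 90 mm high; origin at underside centre. Leave alone.
- nut_a: Large steel hexagon nut, 46 mm across flats, 26 mm high; origin at underside centre. Leave alone.
- nut_b: Another such nut. Leave alone.
- speaker: Loudspeaker lying cone up, 110 mm diameter, 42 mm high; origin at underside centre. Leave alone.
- screwdriver: Screwdriver with red handle lying on the bench; origin under its middle. Leave alone.
- spray_can: Green can, 66 mm diameter, 170 mm high; origin at underside centre. Leave alone.
- wrench: Steel spanner, 180 mm long, lying on the bench; origin at its underside centre. Leave alone.
Mind the look-alikes: they are no part of the job. Leave any green or turquoise look-alike of the lamp alone.

How it is judged (in metres and radians):
On the way, in this order (a step that is already met when the one before it is completed fails the run):
1. the lamp is lifted out of the cork ring in the gripper (contact force between the fingers and lamp above 1 N and distance of lamp_center from where it was at the start of the episode above 0.06 m), for 0.1 s.
2. the lamp, still held, touches down in the lower corner of the blue tub (x of lamp_center in the frame of tub_blue between -0.085 and -0.035 m and y of lamp_center in the frame of tub_blue between -0.09 and 0.09 m and z of lamp_center in the frame of tub_blue between 0.02 and 0.14 m and contact force between the fingers and lamp above 1 N and contact force between lamp and tub_blue above 0.3 N), for 0.1 s.
At the end, for the whole second after the job is handed in: The lamp lies released and at rest (under 30 mm/s) in the blue tub, resting on it, ball centre within 50 mm of the low wall and 20 to 140 mm above the tub's origin along its axis (x of lamp_center in the frame of tub_blue between -0.085 and -0.035 m and y of lamp_center in the frame of tub_blue between -0.09 and 0.09 m and z of lamp_center in the frame of tub_blue between 0.02 and 0.14 m and contact force between lamp and tub_blue above 0.2 N and contact force between the fingers and lamp below 0.1 N and linear speed of lamp below 0.03 m/s); the robot touches nothing.
It fails at once if the lamp is knocked or pressed against the blue tub or its floor with more than 15 N (contact force between lamp and tub_blue above 15 N).
It fails at once if the lamp is dropped or rolls: faster than 0.25 m/s while not held (linear speed of lamp above 0.25 m/s and contact force between the fingers and lamp below 0.1 N).
It fails at once if the arm or gripper bangs a rack or its tub with more than 25 N (contact force between any of the arm, the fingers and rack_blue above 25 N or contact force between any of the arm, the fingers and rack_white above 25 N).
It fails at once if a bystander is moved more than 30 mm (distance of any of jar, nut_a, nut_b, speaker, screwdriver, spray_can, wrench from where it was at the start of the episode above 0.03 m).
It also fails if it takes over 45 s, if anything falls off the work surface, if the arm or the gripper's body presses on something with over 40 N, if the wrist force passes 120 N, or if a joint passes its speed limit or range.

## Working session

There is one attempt and no reset: what is moved stays moved. The work goes in short steps, Python scripts to look and compute and a tool call to move; the robot and the scene stay as the last step left them, time stands still between calls to the robot, and variables do not carry over. Pictures are saved under pics/ and viewed, at most 10 in all, crops included, and the job is handed in when it is done.

Besides the shell and the picture viewer there is one more tool, called by a JSON object that holds its "fn" and its "kwargs". step_arm: Moves the arm, as the interface text tells. Its arguments: {"type":"object","properties":{"commands":{"type":"array"},"force":{"type":"number"}},"required":["commands"]}

```bash
mkdir -p pics; ls
cat > h.py <<'E'
import numpy as np, cv2
from plant import env
def w(cam,p):
    i=env.camera_info(cam); return np.array(i["origin"])+np.array(i["orientation"])@np.array(p)
def save(cam,name):
    im=env.snapshot(cam); cv2.imwrite("pics/"+name,im[:,:,::-1]); return im
E
python3 - <<'E'
from h import *
print(env.get_state())
for c in ["scene","side"]:
    print(c,env.camera_info(c))
    save(c,c+"0.png")
    for t in ["lamp_center","lamp","cork_ring","rack_blue","tub_blue","tub_blue_mouth","rack_white"]:
        for d in env.pinpoint(c,t)[:3]: print(t,round(d["conf"],2),w(c,d["point"]).round(0))
E
```

```text
pics
{'clock': 0.0, 'joint_pos': array([ 1.19800800e+00,  2.60666669e-01, -1.39403710e-01,  1.17270995e+00,
        1.06927197e-05,  1.57087807e+00]), 'joint_vel': array([-9.56841917e-04, -1.01614577e-03,  6.51349658e-04, -9.87286331e-04,
        9.04869918e-05,  3.92653605e-04]), 'tau': array([-1.15553190e-03, -4.05675638e+01,  2.53924638e+01,  1.88205577e-02,
       -2.97527795e-04,  7.86900443e-06]), 'eef_pos': array([191.07979142, 488.60641744, 403.86056868]), 'ee_rot': array([[-9.31285637e-01,  3.64289068e-01, -7.32557876e-04],
       [ 3.64289805e-01,  9.31283812e-01, -1.84383458e-03],
       [ 1.05305110e-05, -1.98400002e-03, -9.99998032e-01]]), 'force': array([-0.26020124,  0.36220158,  0.51862308]), 'wrist_torque': array([-0.0147436 , -0.01782626, -0.0461926 ]), 'gripper_force': 0.0, 'width': 85.41466294385563}
scene {'fov_y': 49.305013658929575, 'cx': 316.6268341491548, 'cy': 201.52950382473503, 'origin': array([ 443.55270443,  375.28688998, 1333.84060558]), 'orientation': array([[-0.97083852,  0.22932798, -0.06986584],
       [-0.23968849, -0.92281827,  0.30158891],
      
[... 514 characters left out ...]
5, 'cy': 196.7418517107057, 'origin': array([  74.21548867, -500.06783531,  875.96113797]), 'orientation': array([[ 0.75802241,  0.47890395, -0.44277877],
       [-0.65201699,  0.57369114, -0.49573412],
       [ 0.01660923,  0.66447685,  0.74712425]])}
lamp_center 0.96 [ 287. -233.   32.]
lamp_center 0.89 [ 387. -228.   53.]
lamp_center 0.83 [ 305. -331.   32.]
lamp 0.7 [ 389. -228.   15.]
lamp 0.66 [ 399. -341.    5.]
lamp 0.6 [ 305. -326.    3.]
cork_ring 0.83 [ 385. -225.    3.]
rack_blue 0.94 [ 688. -191.    4.]
tub_blue 0.74 [ 691. -195.   77.]
tub_blue_mouth 0.86 [ 567. -183.  226.]
rack_white 0.87 [712. 196.   2.]
rack_white 0.72 [ 693. -195.   78.]
rack_white 0.36 [ 568. -186.  228.]
```

View pics/scene0.png

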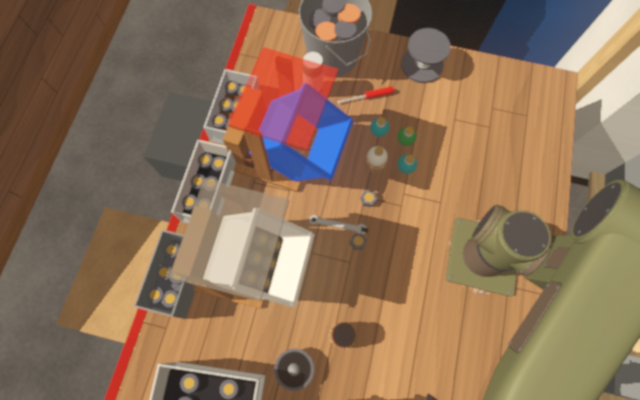

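View pics/side0.png

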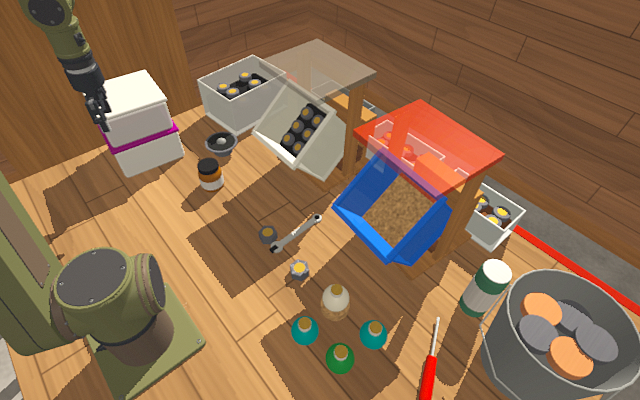

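The white lamp is at scene (377,157) and side (335,300), world ≈ (387,-227). The look-alikes around it are teal or green. The cork floor shows at side (360–440,175–245). Next I overlay the tub model with candidate floor heights.

```bash
cat >> h.py <<'E'
def proj(cam,P):
    i=env.camera_info(cam); p=(np.atleast_2d(P)-i["origin"])@np.array(i["orientation"])
    f=200/np.tan(np.radians(i["fov_y"]/2)); return np.c_[i["cx"]+f*p[:,0]/-p[:,2], i["cy"]-f*p[:,1]/-p[:,2]]
RO=np.array([688.5,-192.,0]); YAW=np.radians(-5); HZ=76.
def Rz(): c,s=np.cos(YAW),np.sin(YAW); return np.array([[c,-s,0],[s,c,0],[0,0,1]])
def tub(P,RO=RO):
    c,s=np.cos(np.radians(40)),np.sin(np.radians(40)); R=Rz()@np.array([[c,0,-s],[0,1,0],[s,0,c]])
    return RO+[0,0,HZ]+np.atleast_2d(P)@R.T
def rack(P): return RO+np.atleast_2d(P)@Rz().T
E
cat > ov.py <<'E'
from h import *
import sys
def ov(cam,box,s,out):
    im=cv2.imread(f"pics/{cam}0.png"); x,y,w_,h_=box
    c=cv2.resize(im[y:y+h_,x:x+w_],None,fx=s,fy=s,interpolation=cv2.INTER_CUBIC)
    def poly(P,col): cv2.polylines(c,[np.int32((proj(cam,P)-[x,y]+.5)*s)],True,col,1,cv2.LINE_AA)
    q=lambda a,b,z:[[-a,-b,z],[a,-b,z],[a,b,z],[-a,b,z]]
    poly(rack([[-130,-121,361],[80,-121,361],[80,121,361],[-130,121,361]]),(255,255,0))
    poly(tub(q(85,90,190)),(0,255,255)); poly(tub(q(99,104,190)),(0,200,0))
    for z,col in ((23,(255,255,255)),(57,(255,0,255)),(91,(0,0,0))): poly(tub(q(85,90,z)),col)
    return c
a=ov("side",(320,90,200,190),4,""); b=ov("scene",(200,40,170,160),4,"")
cv2.imwrite("pics/ov_"+sys.argv[1]+"_side.png",cv2.resize(a,(630,600))); cv2.imwrite("pics/ov_"+sys.argv[1]+"_scene.png",cv2.resize(b,(630,593)))
E
python3 ov.py 1
```

```text
(no output)
```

View pics/ov_1_side.png

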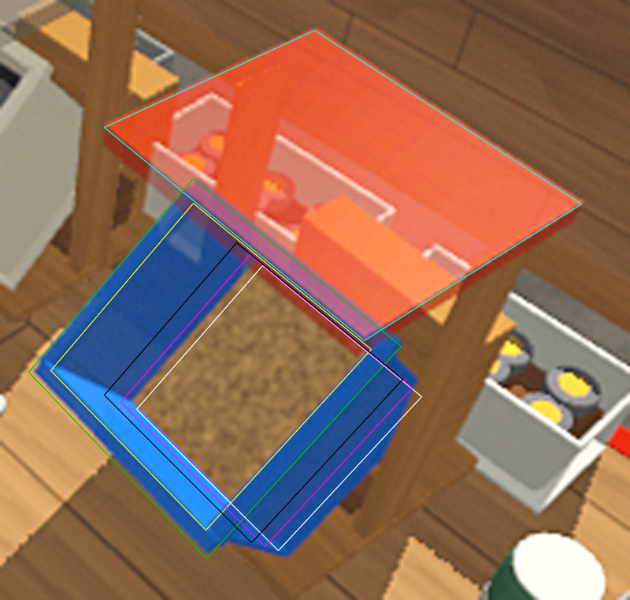

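View pics/ov_1_scene.png

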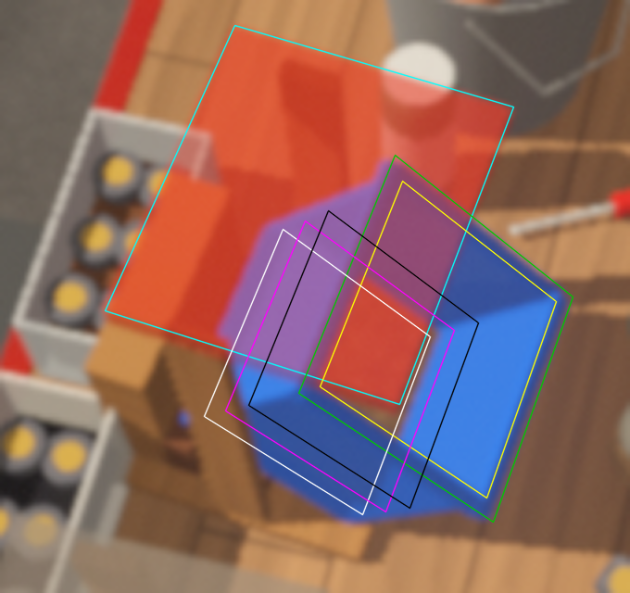

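The model fits both pictures: the shelf and rim edges coincide. The cork's lower edge at side crop (135,405) matches the floor at about 23–30 mm, so it sits near its lowest. I'll swing over to the lamp.

{"fn": "step_arm", "kwargs": {"commands": [[0,0,1.6,0.98,-3.58,0,1],[0,0,3.3,1.96,-7.16,0,1],[0,0,4.9,2.94,-10.74,0,1],[0,0,6.6,3.92,-14.32,0,1],[0,0,8.2,4.9,-17.9,0,1],[0,0,9.8,5.88,-21.48,0,1],[0,0,11.5,6.86,-25.06,0,1],[0,0,13.1,7.84,-28.64,0,1],[0,0,14.8,8.82,-32.22,0,1],[0,0,16.4,9.8,-35.8,0,1]], "force": 25}}

```text
clock: 1.63
eef_pos: [289.0, 129.3, 405.0]
ee_rot: [[-0.996, 0.084, 0.001], [0.084, 0.996, 0.0], [-0.001, 0.001, -1.0]]
force: [1.5, 0.3, -0.1]
width: 85.7
gripper_force: 0.0
```

{"fn": "step_arm", "kwargs": {"commands": [[0,0,0,0.98,-3.58,0,1],[0,0,0,1.96,-7.16,0,1],[0,0,0,2.94,-10.74,0,1],[0,0,0,3.92,-14.32,0,1],[0,0,0,4.9,-17.9,-1,1],[0,0,0,5.88,-21.48,-2,1],[0,0,0,6.86,-25.06,-3,1],[0,0,0,7.84,-28.64,-4,1],[0,0,0,8.82,-32.22,-5,1],[0,0,0,9.8,-35.8,-6,1]]}}

```text
clock: 2.47
eef_pos: [387.2, -229.2, 344.4]
ee_rot: [[-0.996, 0.087, 0.001], [0.087, 0.996, -0.0], [-0.001, -0.0, -1.0]]
force: [0.8, 1.0, 0.5]
width: 85.5
gripper_force: 0.0
```

Run:
```python
from h import *
s=env.get_state(); print(s["clock"],s["eef_pos"].round(1),s["ee_rot"].round(3),s["joint_pos"].round(2),s["force"].round(2))
for c in ["wrist","side"]:
    save(c,c+"1.png")
    for t in ["lamp_center","cork_ring"]:
        for d in env.pinpoint(c,t)[:4]: print(c,t,round(d["conf"],2),w(c,d["point"]).round(0))
```

```text
2.4667 [ 387.2 -229.2  344.4] [[-0.996  0.087  0.001]
 [ 0.087  0.996 -0.   ]
 [-0.001 -0.    -1.   ]] [-0.53  0.17 -0.42  0.98  0.   -0.45] [0.84 1.02 0.53]
wrist lamp_center 0.72 [ 285. -239.   31.]
wrist lamp_center 0.7 [ 383. -228.   52.]
wrist lamp_center 0.69 [ 399. -347.   33.]
wrist lamp_center 0.68 [ 302. -338.   32.]
side lamp_center 0.87 [ 385. -228.   52.]
side lamp_center 0.81 [ 400. -338.   34.]
side lamp_center 0.79 [ 283. -235.   33.]
side cork_ring 0.64 [ 383. -224.    4.]
```

View pics/wrist1.png

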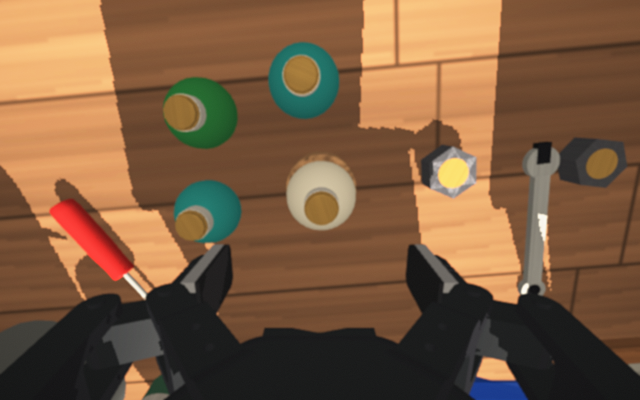

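The wrist view shows the white lamp at (321,192), midway between the open fingers, with clear paths on both sides. I'll lower and close.

{"fn": "step_arm", "kwargs": {"commands": [[0,0,0,-0.1,0.15,-2.5,1],[0,0,0,-0.1,0.15,-5,1],[0,0,0,-0.1,0.15,-7.5,1],[0,0,0,-0.1,0.15,-9.5,1],[0,0,0,-0.1,0.15,-11,1],[0,0,0,-0.1,0.15,-12.3,1],[0,0,0,-0.1,0.15,-13.2,1],[0,0,0,-0.1,0.15,-13.8,1],[0,0,0,-0.1,0.15,-13.8,1],[0,0,0,-0.1,0.15,-13.8,1]]}}

```text
clock: 3.6
eef_pos: [386.4, -225.2, 207.2]
ee_rot: [[-0.996, 0.086, 0.0], [0.086, 0.996, -0.0], [-0.0, -0.0, -1.0]]
force: [1.0, 0.5, 0.6]
width: 85.7
gripper_force: 0.0
```

{"fn": "step_arm", "kwargs": {"commands": [[0,0,0,0,0,0,0.6],[0,0,0,0,0,0,0.6],[0,0,0,0,0,0,0.5],[0,0,0,0,0,0,0.5],[0,0,0,0,0,0,0.5],[0,0,0,0,0,0,0.5],[0,0,0,0,0,0,0.5],[0,0,0,0,0,0,0.5],[0,0,0,0,0,0,0.5],[0,0,0,0,0,0,0.5]], "force": 20}}

```text
clock: 4.43
eef_pos: [386.8, -226.6, 207.7]
ee_rot: [[-0.996, 0.087, 0.002], [0.087, 0.996, -0.003], [-0.002, -0.003, -1.0]]
force: [-2.6, -3.6, 5.7]
width: 63.1
gripper_force: 21.3
```

{"fn": "step_arm", "kwargs": {"commands": [[0,0,0,0,0,1,0.5],[0,0,0,0,0,3,0.5],[0,0,0,0,0,5.5,0.5],[0,0,0,0,0,8,0.5],[0,0,0,0,0,10.5,0.5],[0,0,0,0,0,13,0.5],[0,0,0,0,0,15.5,0.5],[0,0,0,0,0,18,0.5],[0,0,0,0,0,19,0.5],[0,0,0,0,0,19,0.5]]}}

```text
clock: 5.27
eef_pos: [386.9, -225.7, 399.2]
ee_rot: [[-0.996, 0.086, 0.005], [0.086, 0.996, -0.001], [-0.005, -0.001, -1.0]]
force: [0.6, 0.8, 0.0]
width: 62.9
gripper_force: 22.4
```

```bash
cat >> h.py <<'E'
T=np.radians(27); D=Rz()@[np.sin(T),0,-np.cos(T)]
def tcp(P): return tub(P)[0]-153*D
def lamp():
    s=env.get_state(); p=s["eef_pos"]+153*s["ee_rot"][:,2]
    c,sn=np.cos(np.radians(40)),np.sin(np.radians(40)); R=Rz()@np.array([[c,0,-sn],[0,1,0],[sn,0,c]])
    return R.T@(p-RO-[0,0,HZ]), R.T@s["force"], s
E
python3 - <<'E'
from h import *
s=env.get_state(); print(s["eef_pos"].round(1),s["ee_rot"].round(3),s["force"],s["width"],s["gripper_force"])
for z in (260,240,200,150,100,70,55): print(z,(tcp([-44,0,z])).round(1),(tcp([-44,0,z])-s["eef_pos"]).round(1))
E
```

```text
[ 386.9 -225.7  399.2] [[-0.996  0.086  0.005]
 [ 0.086  0.996 -0.001]
 [-0.005 -0.001 -1.   ]] [0.55454007 0.83535307 0.01033085] 62.9391220604293 22.35890507698059
260 [ 419.2 -168.4  383.2] [ 32.3  57.3 -16. ]
240 [ 432.  -169.6  367.9] [ 45.1  56.2 -31.3]
200 [ 457.7 -171.8  337.3] [ 70.8  53.9 -62. ]
150 [ 489.7 -174.6  298.9] [ 102.8   51.1 -100.3]
100 [ 521.7 -177.4  260.6] [ 134.8   48.3 -138.6]
70 [ 540.9 -179.1  237.7] [ 154.    46.6 -161.6]
55 [ 550.5 -179.9  226.2] [ 163.6   45.8 -173.1]
```

{"fn": "step_arm", "kwargs": {"commands": [[-0.3,-3,0,0.3,0.6,-0.2,0.5],[-0.6,-7,0,0.8,1.4,-0.4,0.5],[-0.9,-11,0,1.3,2.3,-0.6,0.5],[-1.3,-15,0,1.8,3.2,-0.8,0.5],[-1.65,-19,0,2.3,4.1,-1.1,0.5],[-2,-23,0,2.8,4.9,-1.4,0.5],[-2.25,-25.8,0,3.1,5.5,-1.6,0.5],[-2.35,-26.9,0,3.2,5.7,-1.6,0.5],[-2.35,-26.9,0,3.2,5.7,-1.6,0.5],[-2.35,-26.9,0,3.2,5.7,-1.6,0.5]]}}

```text
clock: 6.1
eef_pos: [417.4, -168.0, 379.3]
ee_rot: [[-0.889, 0.086, 0.45], [0.077, 0.996, -0.038], [-0.451, 0.001, -0.892]]
force: [-0.2, 0.3, -1.0]
width: 63.1
gripper_force: 22.3
```

Run:
```python
from h import *
l,f,s=lamp(); print(l.round(1),f.round(2),s["eef_pos"].round(1),s["ee_rot"].round(3),s["joint_pos"].round(2),s["gripper_force"])
for c in ["scene","side"]:
    save(c,c+"2.png")
    for d in env.pinpoint(c,"lamp_center")[:4]: print(c,round(d["conf"],2),w(c,d["point"]).round(0))
print("expected",s["eef_pos"]+153*s["ee_rot"][:,2])
```

```text
[-48.4   0.5 258.3] [-0.83  0.29 -0.62] [ 417.4 -168.   379.3] [[-0.889  0.086  0.45 ]
 [ 0.077  0.996 -0.038]
 [-0.451  0.001 -0.892]] [-0.43 -0.03 -0.63  0.53  0.15 -0.31] 22.342616021633148
scene 0.76 [ 305. -329.   32.]
scene 0.72 [ 286. -232.   31.]
side 0.75 [ 487. -173.  241.]
side 0.74 [ 692. -192.   -0.]
side 0.68 [ 306. -336.   32.]
side 0.67 [ 400. -337.   32.]
expected [ 486.14229572 -173.83536965  242.7695248 ]
```

View pics/side2.png

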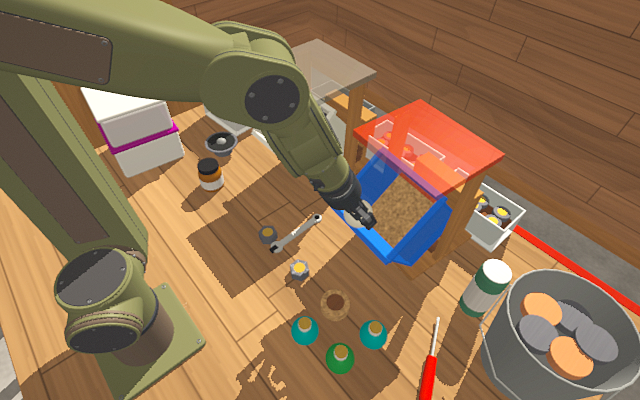

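The side view shows the lamp held at the tub's mouth at (360,212), and the network's position agrees with kinematics. I'll insert it along the tub axis.

{"fn": "step_arm", "kwargs": {"commands": [[0,0,0,1,-0.1,-0.9,0.5],[0,0,0,2.1,-0.2,-2.2,0.5],[0,0,0,3.2,-0.3,-3.5,0.5],[0,0,0,4.3,-0.4,-4.8,0.5],[0,0,0,5.4,-0.5,-6.1,0.5],[0,0,0,6.5,-0.6,-7.4,0.5],[0,0,0,7.6,-0.7,-8.7,0.5],[0,0,0,8.7,-0.8,-9.9,0.5],[0,0,0,9.4,-0.85,-10.7,0.5],[0,0,0,9.8,-0.9,-11.1,0.5]]}}

```text
clock: 7.13
eef_pos: [516.8, -177.7, 268.4]
ee_rot: [[-0.888, 0.086, 0.451], [0.077, 0.996, -0.039], [-0.452, 0.0, -0.892]]
force: [-0.0, 0.9, -0.9]
width: 63.0
gripper_force: 22.3
```

Run:
```python
from h import *
l,f,s=lamp(); print(l.round(1),f.round(2),s["eef_pos"].round(1),s["ee_rot"].round(3),s["joint_pos"].round(2),s["gripper_force"])
for c in ["side"]:
    save(c,c+"3.png")
    for d in env.pinpoint(c,"lamp_center")[:4]: print(c,round(d["conf"],2),w(c,d["point"]).round(0))
l,f,s=lamp();print(l.round(1),f.round(2),s["force"].round(2))
```

```text
[-43.   -0.6 109.1] [-0.67  0.91 -0.65] [ 516.8 -177.7  268.4] [[-0.888  0.086  0.451]
 [ 0.077  0.996 -0.039]
 [-0.452  0.    -0.892]] [-0.36  0.25 -0.64  0.23  0.12 -0.25] 22.349747121334076
side 0.86 [ 306. -333.   31.]
side 0.73 [ 401. -338.   34.]
side 0.55 [ 285. -233.   36.]
side 0.46 [ 585. -186.  131.]
[-42.8  -0.7 109.7] [-0.86 -0.9   0.33] [-0.94 -0.82 -0.3 ]
```

{"fn": "step_arm", "kwargs": {"commands": [[0,0,0,0.3,0,-0.35,0.5],[0,0,0,0.6,-0.05,-0.7,0.5],[0,0,0,0.9,-0.1,-1.05,0.5],[0,0,0,1.2,-0.1,-1.4,0.5],[0,0,0,1.5,-0.1,-1.8,0.5],[0,0,0,1.8,-0.15,-2.1,0.5],[0,0,0,2,-0.2,-2.4,0.5],[0,0,0,2.2,-0.2,-2.6,0.5],[0,0,0,2.2,-0.2,-2.6,0.5],[0,0,0,2.2,-0.2,-2.6,0.5]]}}

```text
clock: 8.07
eef_pos: [538.2, -179.6, 243.6]
ee_rot: [[-0.888, 0.087, 0.452], [0.077, 0.996, -0.04], [-0.454, -0.0, -0.891]]
force: [-2.0, -0.1, 0.8]
width: 62.7
gripper_force: 22.4
```

```bash
cat > st.py <<'E'
from h import *
l,f,s=lamp(); F=[f]
for _ in range(3): env.snapshot("side"); F.append(lamp()[1])
l,f,s=lamp(); print(s["clock"],"lamp",l.round(1),"Ftub",np.mean(F,0).round(2),s["gripper_force"].round(1),s["width"].round(1))
E
python3 st.py
```

```text
Traceback (most recent call last):
  File "st.py", line 4, in <module>
    l,f,s=lamp(); print(s["clock"],"lamp",l.round(1),"Ftub",np.mean(F,0).round(2),s["gripper_force"].round(1),s["width"].round(1))
                                                                                  ^^^^^^^^^^^^^^^^^^^^^^^^
AttributeError: 'float' object has no attribute 'round'
```

```bash
sed -i 's/s\["gripper_force"\].round(1),s\["width"\].round(1)/int(s["gripper_force"])/' st.py; python3 st.py
```

```text
8.3667 lamp [-42.1  -0.8  76.5] Ftub [-0.75 -0.03  1.33] 22
```

{"fn": "step_arm", "kwargs": {"commands": [[0,0,0,0.1,0,-0.1,0.5],[0,0,0,0.2,0,-0.2,0.5],[0,0,0,0.2,0,-0.25,0.5],[0,0,0,0.2,0,-0.25,0.5],[0,0,0,0.2,0,-0.25,0.5],[0,0,0,0.2,0,-0.25,0.5],[0,0,0,0.2,0,-0.25,0.5],[0,0,0,0.2,0,-0.25,0.5],[0,0,0,0.2,0,-0.25,0.5],[0,0,0,0.2,0,-0.25,0.5]]}}

```text
clock: 9.2
eef_pos: [540.2, -179.7, 241.2]
ee_rot: [[-0.888, 0.087, 0.452], [0.077, 0.996, -0.04], [-0.454, -0.001, -0.891]]
force: [-2.8, -1.4, 2.8]
width: 62.8
gripper_force: 22.6
```

```bash
python3 st.py
```

```text
9.35 lamp [-42.2  -0.6  73.1] Ftub [-0.06 -1.75  4.03] 22
```

Force rises along the tub's axis at about 0.7 N/mm, as a spring would: the floor is felt. I'll back off about 3.5 mm and slide towards the low wall.

{"fn": "step_arm", "kwargs": {"commands": [[0,0,0,-0.1,0,0.13,0.5],[0,0,0,-0.22,0.02,0.27,0.5],[0,0,0,-0.3,0.02,0.2,0.5],[0,0,0,-0.4,0.03,0.12,0.5],[0,0,0,-0.5,0.04,0.03,0.5],[0,0,0,-0.6,0.05,-0.05,0.5],[0,0,0,-0.7,0.06,-0.13,0.5],[0,0,0,-0.8,0.07,-0.22,0.5],[0,0,0,-0.83,0.07,-0.24,0.5],[0,0,0,-0.83,0.07,-0.24,0.5]]}}

```text
clock: 10.18
eef_pos: [531.7, -178.7, 238.6]
ee_rot: [[-0.888, 0.086, 0.452], [0.077, 0.996, -0.039], [-0.454, 0.0, -0.891]]
force: [-1.1, 0.6, 1.7]
width: 63.1
gripper_force: 22.5
```

```bash
python3 st.py
```

```text
10.3333 lamp [-50.4  -0.4  76.6] Ftub [0.52 0.24 1.91] 22
```

{"fn": "step_arm", "kwargs": {"commands": [[0,0,0,-0.03,0,-0.03,0.5],[0,0,0,-0.06,0,-0.06,0.5],[0,0,0,-0.1,0.01,-0.09,0.5],[0,0,0,-0.13,0.01,-0.11,0.5],[0,0,0,-0.15,0.01,-0.13,0.5],[0,0,0,-0.15,0.01,-0.13,0.5],[0,0,0,-0.15,0.01,-0.13,0.5],[0,0,0,-0.15,0.01,-0.13,0.5],[0,0,0,-0.15,0.01,-0.13,0.5],[0,0,0,-0.15,0.01,-0.13,0.5]]}}

```text
clock: 11.17
eef_pos: [531.1, -178.8, 238.1]
ee_rot: [[-0.887, 0.086, 0.454], [0.077, 0.996, -0.039], [-0.456, -0.0, -0.89]]
force: [1.9, 1.9, 5.2]
width: 62.8
gripper_force: 22.6
```

```bash
python3 st.py
```

```text
11.3167 lamp [-51.   -0.6  76.6] Ftub [5.06 2.37 1.83] 22
```

The wall is touched with about 5 N. I'll ease to light contact before letting go.

{"fn": "step_arm", "kwargs": {"commands": [[0,0,0,0,0,0.05,0.5],[0,0,0,0.01,0,0.1,0.5],[0,0,0,0.02,0,0.15,0.5],[0,0,0,0.02,0,0.18,0.5],[0,0,0,0.02,0,0.18,0.5],[0,0,0,0.02,0,0.18,0.5],[0,0,0,0.02,0,0.18,0.5],[0,0,0,0.02,0,0.18,0.5],[0,0,0,0.02,0,0.18,0.5],[0,0,0,0.02,0,0.18,0.5]]}}

```text
clock: 12.15
eef_pos: [530.5, -178.8, 239.2]
ee_rot: [[-0.888, 0.087, 0.452], [0.077, 0.996, -0.04], [-0.454, -0.0, -0.891]]
force: [4.8, 0.5, 0.7]
width: 62.5
gripper_force: 22.3
```

```bash
python3 st.py
```

```text
12.3 lamp [-51.   -0.7  77.9] Ftub [ 3.7   0.92 -2.5 ] 22
```

{"fn": "step_arm", "kwargs": {"commands": [[0,0,0,0.07,0,0.07,0.5],[0,0,0,0.1,-0.01,0.08,0.5],[0,0,0,0.12,-0.01,0.05,0.5],[0,0,0,0.14,-0.01,0.02,0.5],[0,0,0,0.14,-0.01,0.02,0.5],[0,0,0,0.14,-0.01,0.02,0.5],[0,0,0,0.14,-0.01,0.02,0.5],[0,0,0,0.14,-0.01,0.02,0.5],[0,0,0,0.14,-0.01,0.02,0.5],[0,0,0,0.14,-0.01,0.02,0.5]]}}

```text
clock: 13.13
eef_pos: [531.5, -178.8, 239.1]
ee_rot: [[-0.888, 0.087, 0.451], [0.077, 0.996, -0.04], [-0.453, -0.0, -0.892]]
force: [-2.2, -0.8, 0.6]
width: 62.7
gripper_force: 22.5
```

```bash
python3 st.py
```

```text
13.2833 lamp [-50.4  -0.5  77.1] Ftub [-1.41 -0.83  1.7 ] 22
```

{"fn": "step_arm", "kwargs": {"commands": [[0,0,0,0,0,0,0.7],[0,0,0,0,0,0,0.73],[0,0,0,0,0,0,0.75],[0,0,0,0,0,0,0.77],[0,0,0,0,0,0,0.8],[0,0,0,0,0,0,0.83],[0,0,0,0,0,0,0.86],[0,0,0,0,0,0,0.9],[0,0,0,0,0,0,0.95],[0,0,0,0,0,0,1]]}}

```text
clock: 14.12
eef_pos: [532.1, -178.9, 239.5]
ee_rot: [[-0.888, 0.086, 0.452], [0.077, 0.996, -0.039], [-0.454, -0.0, -0.891]]
force: [-0.4, 0.9, 0.7]
width: 85.5
gripper_force: 0.0
```

```bash
python3 st.py
python3 - <<'E'
from h import *
print(env.get_state()["width"]); save("wrist","wrist4.png")
E
```

```text
14.2667 lamp [-49.6  -0.5  77.1] Ftub [-0.22  0.18  0.11] 0
85.69766728029985
```

View pics/wrist4.png

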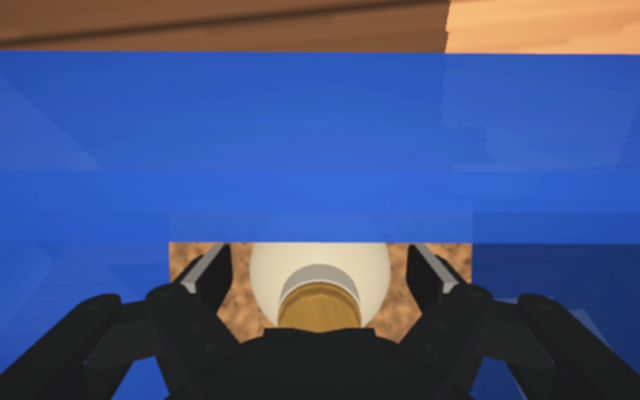

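The lamp stands released at (320,275) against the low wall, with gaps to both pads. I'll back out along the tool axis.

{"fn": "step_arm", "kwargs": {"commands": [[0,0,0,-0.2,0,0.4,1],[0,0,0,-0.7,0.06,1.4,1],[0,0,0,-1.4,0.1,2.7,1],[0,0,0,-2.3,0.2,4.5,1],[0,0,0,-3.4,0.3,6.7,1],[0,0,0,-4.5,0.4,8.9,1],[0,0,0,-5.6,0.5,11.1,1],[0,0,0,-6.7,0.6,13.3,1],[0,0,0,-7.6,0.7,15,1],[0,0,0,-8,0.7,15.8,1]]}}

```text
clock: 15.15
eef_pos: [451.2, -171.8, 401.1]
ee_rot: [[-0.886, 0.087, 0.456], [0.076, 0.996, -0.041], [-0.458, -0.002, -0.889]]
force: [-0.0, 0.1, 0.2]
width: 85.7
gripper_force: 0.0
```

{"fn": "step_arm", "kwargs": {"commands": [[0,0,0,-1,0,1,1],[0,0,0,-2,0,2,1],[0,0,0,-4,0,3,1],[0,0,0,-6,0,4,1],[0,0,0,-8,0,4,1],[0,0,0,-9,0,4,1],[0,0,0,-10,0,4,1],[0,0,0,-10,0,4,1],[0,0,0,-10,0,4,1],[0,0,0,-10,0,4,1]]}}

```text
clock: 15.98
eef_pos: [352.6, -172.1, 437.4]
ee_rot: [[-0.888, 0.086, 0.453], [0.077, 0.996, -0.039], [-0.454, -0.0, -0.891]]
force: [0.2, -0.6, -0.2]
width: 85.5
gripper_force: 0.0
```

Run:
```python
from h import *
a=save("wrist","wrist5.png"); im=save("side","side5.png")
for d in env.pinpoint("side","lamp_center")[:5]: print(round(d["conf"],2),w("side",d["point"]).round(0))
print("expected",tub([-53,0,79]).round(0))
b=cv2.resize(im[120:290,300:500,::-1],None,fx=2,fy=2)
cv2.imwrite("pics/end.png",np.hstack([b,cv2.resize(a[:,:,::-1],(int(640*.53),340))[:, :]]))
b=None
```

```text
0.74 [ 600. -185.  103.]
0.71 [ 401. -340.   31.]
0.71 [ 303. -334.   32.]
0.67 [ 284. -233.   33.]
0.32 [386.  46.  -1.]
expected [[ 597. -184.  102.]]
```

View pics/end.png

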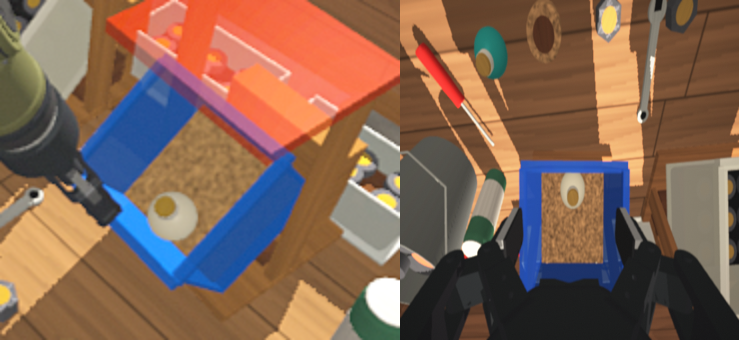

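The lamp rests in the lower corner at (172,215) in the left half of the picture. It sits against the low wall, the gripper is clear of it, and the other things are where they were.

```bash
python3 -c "
from plant import env
print(env.finish_job())"
```

```text
the job is handed in; nothing more can be done
None
```

The lamp was lowered into the lower corner of the blue tub, touched down on the cork floor and low wall, and was released at rest there; the job is handed in, but no verdict was returned.

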